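# Close the sprung lamp mount and hold it shut

## Robot

A 7-joint arm with a two-finger parallel gripper is mounted at the origin on the work surface. World frame = base frame: x ahead of the robot, y to its left, z up, the work surface at z = 0. Lengths are in m, angles in degrees, forces in N, time in s.
With the tool pointing down it reaches from about 0.425 to 0.875 m from the base axis. Payload 4.7 kg.
Tool frame: the origin (TCP) lies at the very end of the fingers, on their centre line; the grasp point (between the pads) lies 19 mm behind it; z points along the fingers, y is the line along which they close (so a half turn about z gives the same grasp; the last joint's range is limited). The gripper opens to 87 mm and grips with 3 to 60 N. Pads are 19 mm wide; open, the fingers measure 117 mm over their backs; the gripper's body (75 mm by 190 mm) begins 51 mm behind the grasp point.
Start: joints at [75.636, 18.392, -4.016, 83.108, 1.295, 78.541, -3.26], TCP at [0.17, -0.627, 0.223] pointing down, gripper open.
Joint ranges: [-163.93, 163.93], [-17.29, 119.83], [-79.2, 71.16], [3.27, 140.29], [-89.18, 269.18], [5.43, 117.66], [-154.24, 154.24]. Speed limits (degrees/s): [147.25, 147.25, 180, 180, 180, 180, 180].

## Interface

Orientations are given as [roll, pitch, yaw] about the fixed x, y, z axes, in that order (R = Rz(yaw) Ry(pitch) Rx(roll)).
In Python, from cell import get_obs, read_camera, sign_off, silhouettes gives the robot as it stands.
- The arm moves only by the tool play_rows, never from a script. Its argument "steps" is a list that holds one entry, the list of rows, each a list of 7 numbers: the shift along the tool's x, y, z in m, then the turn, a rotation vector about the tool's x, y, z in rad, then the finger opening in m, from 0 to 0.087. A call has 1 to 12 rows; each row shifts and turns the commanded pose from where the row before left it, along the tool's axes as they then stand; what a row does not reach is not made up. A row lasts 1/10 s, in which the tool goes at most 50 mm and 8.59 degrees, less where a joint would pass 70% of its speed; a pose out of reach is approached as far as the arm can. A call is refused whole if a number of a shift passes 0.05 or a number of a turn 0.15, either way. A call with a gripper value outside its range is refused whole. The fingers move at their own pace and stop on an object; "force" is the grip in N (left out, the last holds). Time passes only in rows, so rows that do not move let the fingers close. It gives the time, the measured TCP pose, the force, the opening and the grip force at its end, in the units of the state.
- get_obs(): the state, without advancing time (a new reading comes with each control period).
- read_camera(name): name is "scene" or "side" or "wrist"; returns a dict with "frame" (384x512x3 uint8, red, green, blue), "intrinsics" (3x3 intrinsics, pixels), "k1" (the pictures are not rectified: a ray, as slopes to the right and down, at radius r is drawn at 1 + k1 r^2 times it, then the intrinsics apply), "view" (4x4, takes a point from world to camera coordinates). Camera axes: x right, y up, looking along -z (the intrinsics and any distortion apply to the point x, -y, -z); pixel columns grow to the right and rows downward; lengths in m; the calibration is good to about 2 mm. A picture is of the moment at which its call begins. There is no depth.
- sign_off(): hands the job in; it is judged then, once.
Trained networks look in the newest picture that a camera, given by its name, has taken for a name from the list of things; names that differ only in an ending like _2 or _b are one class to them, and where a whole thing is asked for, a point or a joint stands for the part that bears it (a point fixed in the world has none). Each returns a list of dicts, best first, with "p" (0 to 1); they miss things now and then, are a little off and sometimes report something else, mostly with a low value. They report only what shows in the picture. A call takes as long as a camera call. They do not tell look-alikes from the thing itself.
- silhouettes(camera, name): "pixels" (384x512 bool, what is visible of it) and "extent" ([left, top, right, bottom] in pixels, round what is visible of it).
The state is a dict: "time_s": time; "qpos": joint angles; "joint_velocities": joint speeds; "effort": joint torques, N m; "tool_pos": TCP position; "tool_rot": TCP orientation; "force": force on the tool from outside, world axes, zero at the start; "wrist_torque": the same for the moment, N m; "grip_width": finger opening in m; "grasp_force": force on a finger pad.
Only numpy, scipy, OpenCV 4.12 (cv2) and the standard library are available. Lean on these libraries where they do the work, as an engineer would, in place of code of your own. Each camera call takes 0.05 s, during which the arm holds its last target. There are 200 camera calls.

## Task

The wooden lamp mount comes in two halves: the lower one, with two dowels and a sprung brass contact, stands in one taped outline on the bench. Slide this lower half along the bench, without lifting it, into the other, empty outline; then fit the upper half on its dowels, round nose over round nose, and press the two fully shut against the spring. Finish while still holding the pair pressed shut inside that outline, ready for the screws, and leave everything else on the bench alone.

Things in the scene. Friction and masses are not known exactly. Their poses are not given: they have to be found in the camera images.
- lower_mid (a point): (sizes in mm) centre (half-way up) of the lower half: loose beech block 46 (x) x 110 (y) x 34 (z), z up, about 0.5 kg, half-round nose of radius 16, full height, on its +y end, pointing roughly to world +y at the start. Two fixed upright dowels, diameter 10, stand 18 above its top at x = 0, y = -38 and y = +28, their last 4 tapered to 5; the spring contact is between them
- plunger (a joint): (sizes in mm) brass spring contact in the lower half's top at x = 0, y = -5, 12 across; 0 = up, 6 above the top face; 0.006 (m) = pressed level with the face. It takes 5 N to start and 10 N to press level, and rises again when let go
- upper_mid (a point): (sizes in mm) centre (half-way up) of the upper half: loose beech block, plan, height and +y nose like the lower half, upright, about 0.25 kg. Two vertical through holes, 12 across, at x = 0, y = -38 and +28, chamfered 3 underneath. Brass collar on top at x = 0, y = -5, 30 across, 12 high. Shut: its centre is 34 above the lower's, axes parallel; unpressed, the spring keeps it 6 higher
- mark_start_mid (a point): (sizes in mm) centre, on the bench top, of the taped outline where the lower half stands at the start; flat tape, clear inside 86 (x) x 162 (y), axes along the sides
- mark_press_mid (a point): (sizes in mm) centre, on the bench top, of the empty taped outline, into which the lower half is slid and where the pair is held; flat tape, clear inside 86 (x) x 162 (y), axes along the sides, y roughly world y. It lies 200 to 265 from the other outline, to world +y or -y, the way between clear
- offcut: (sizes in mm) rectangular wood offcut, 70 x 50 x 45; origin under its centre; a bystander
- glue: (sizes in mm) white glue bottle, 60 across, 150 tall; origin under its centre; a bystander
- screwdriver: (sizes in mm) screwdriver lying flat; origin on its underside; a bystander
- globe: (sizes in mm) opal white lamp globe 120 across on a low round wooden foot, 132 tall; origin under its centre; a bystander
- jar: (sizes in mm) small glass jar with metal lid, 64 across, 70 tall; origin under its centre; a bystander
- slice: (sizes in mm) round slice of a branch with bark, 90 across, 28 tall; origin under its centre; a bystander
- square: (sizes in mm) carpenter's square, dark wood stock 110 long with a steel blade 160 long, lying flat, 18 high; origin under the middle of the stock; a bystander
There are look-alikes about, which are no part of the job. What is shaped like the part that bears lower_mid but blue is not meant.

How it is judged:
By the outcome, as a careful person would: the job done as asked, in the order asked, and still so for the second after the job is handed in, while the arm keeps its last pose, push and grip.
It also fails if it takes over 58 s, if anything falls off the work surface, if the arm or the gripper's body presses on something with over 40 N, if the wrist force passes 120 N, or if a joint passes its speed limit or range.

## Working session

There is one attempt and no reset: what is moved stays moved. The work goes in short steps, Python scripts to look and compute and a tool call to move; the robot and the scene stay as the last step left them, time stands still between calls to the robot, and variables do not carry over. Pictures are saved under pics/ and viewed, at most 10 in all, crops included, and the job is handed in when it is done.

Besides the shell and the picture viewer there is one more tool, called after ">>>" as name(argument=value, ...), one argument or row to a line, values as JSON. play_rows: Moves the arm, as the interface text tells. Its arguments: {"type":"object","properties":{"steps":{"type":"array","items":{"type":"array","items":{"type":"array","items":{"type":"number"}}}},"force":{"type":"number"}},"required":["steps"]}

```bash
mkdir -p pics; ls; python3 - <<'E'
from cell import *
import cv2,numpy as np
o=get_obs();print({k:np.round(v,3).tolist() for k,v in o.items()})
fs=[]
for c in ['scene','side']:
    r=read_camera(c);cv2.imwrite(f'pics/{c}0.png',r['frame'][:,:,::-1]);fs.append(r['frame'])
    print(c,r['intrinsics'].tolist(),r['k1'],np.round(r['view'],3).tolist())
    for n in ['lower_mid','upper_mid','mark_start_mid','mark_press_mid','globe','glue','jar','slice','square','offcut','screwdriver']:
        try: print(n,[(round(float(d['p']),2),[int(v) for v in d['extent']]) for d in silhouettes(c,n)])
        except Exception as e: print(n,e)
E
```

```text
pics
{'time_s': 0.0, 'qpos': [75.635, 18.439, -4.017, 83.176, 1.296, 78.541, -3.261], 'joint_velocities': [-0.06, 0.016, -0.024, -0.102, -0.129, -0.084, -0.011], 'effort': [-0.0, -49.129, -0.404, -31.253, -0.064, 0.044, 0.0], 'tool_pos': [0.17, -0.627, 0.221], 'tool_rot': [-179.89, 0.007, 15.175], 'force': [0.361, -0.097, -0.207], 'wrist_torque': [-0.043, 0.062, 0.041], 'grasp_force': 0.0, 'grip_width': 0.087}
scene [[440.84346215649913, 0.0, 254.28447955177197], [0.0, 440.84346215649913, 183.91804299420838], [0.0, 0.0, 1.0]] -0.15894017022981616 [[0.685, 0.728, 0.021, -0.404], [-0.443, 0.393, 0.806, 0.154], [0.579, -0.561, 0.592, -1.584], [0.0, 0.0, 0.0, 1.0]]
lower_mid [(0.94, [227, 141, 258, 165]), (0.94, [297, 128, 327, 146]), (0.79, [248, 115, 265, 140]), (0.64, [239, 171, 273, 196])]
upper_mid [(0.79, [277, 192, 309, 230]), (0.31, [101, 236, 133, 262])]
mark_start_mid [(0.79, [245, 195, 260, 202])]
mark_press_mid []
globe []
glue [(0.77, [313, 130, 334, 181]), (0.69, [279, 196, 313, 228]), (0.31, [339, 190, 398, 215])]
jar [(0.87, [280, 134, 301, 160])]
slice [(0.75, [99, 236, 
[... 213 characters left out ...]
408605278674], [0.0, 0.0, 1.0]] -0.10508904913438082 [[-0.934, -0.356, 0.01, 0.489], [0.243, -0.617, 0.749, -0.133], [-0.26, 0.702, 0.663, -1.061], [0.0, 0.0, 0.0, 1.0]]
lower_mid [(0.96, [311, 292, 343, 347]), (0.6, [274, 236, 328, 267]), (0.58, [207, 310, 256, 362]), (0.57, [240, 196, 263, 238])]
upper_mid []
mark_start_mid [(0.68, [227, 210, 279, 249])]
mark_press_mid [(0.71, [101, 214, 175, 262]), (0.48, [259, 155, 298, 194])]
globe []
glue [(0.63, [181, 221, 204, 274])]
jar [(0.77, [232, 258, 259, 294])]
slice [(0.69, [296, 130, 317, 151]), (0.39, [253, 133, 279, 150])]
square [(0.83, [102, 216, 172, 264])]
offcut [(0.87, [254, 129, 277, 150])]
screwdriver [(0.81, [174, 157, 194, 179])]
```

```bash
python3 - <<'E'
import cv2
a=cv2.imread('pics/scene0.png');b=cv2.imread('pics/side0.png')
cv2.imwrite('pics/s1.png',cv2.resize(a[90:310,80:410],None,fx=2.4,fy=2.4,interpolation=cv2.INTER_CUBIC))
cv2.imwrite('pics/s2.png',cv2.resize(b[110:384,80:380],None,fx=2.15,fy=2.15,interpolation=cv2.INTER_CUBIC))
E
```

```text
(no output)
```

View pics/s1.png

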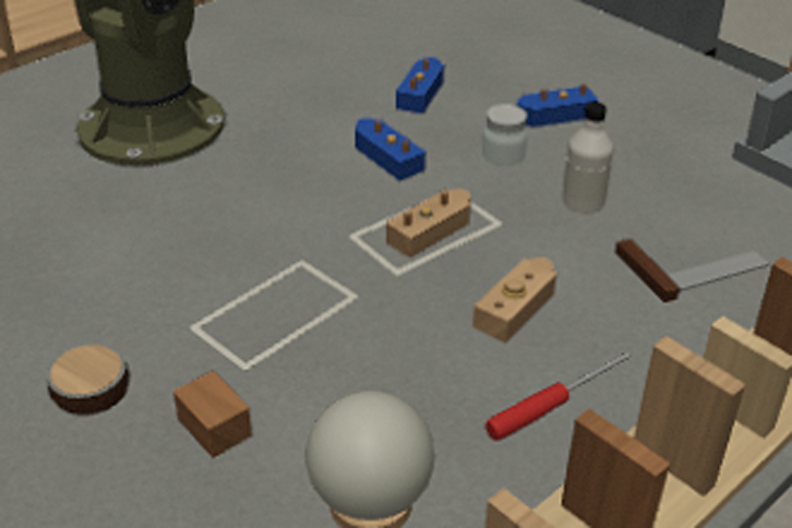

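View pics/s2.png

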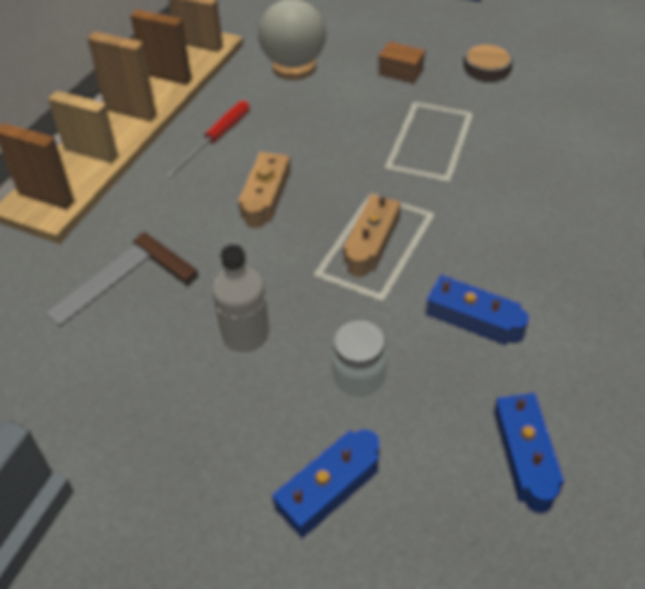

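Scene crop: the wooden lower half (with dowels) stands in the tape at full-image px ≈(258,182), the upper half with its collar is at ≈(294,212), and the empty outline is at ≈(194,221). The look-alikes are three blue lower halves at ≈(255,126), (242,152) and (312,133), and the beech blocks in the rack at right. I choose the beech one with dowels, inside the tape.

```bash
cat > h.py <<'E'
import numpy as np,cv2
from cell import *
from scipy.optimize import least_squares
def proj(r,P):
    P=np.atleast_2d(P);V=np.array(r['view']);c=P@V[:3,:3].T+V[:3,3]
    s=np.c_[c[:,0],-c[:,1]]/-c[:,2:3]
    s=s*(1+r['k1']*(s**2).sum(1,keepdims=True));K=r['intrinsics']
    return s*[K[0][0],K[1][1]]+[K[0][2],K[1][2]]
def ray(r,uv):
    K=r['intrinsics'];d=(np.array(uv,float)-[K[0][2],K[1][2]])/[K[0][0],K[1][1]];s=d.copy()
    for _ in range(15): s=d/(1+r['k1']*(s@s))
    V=np.array(r['view']);R=V[:3,:3];o=-R.T@V[:3,3]
    return o,R.T@np.array([s[0],-s[1],-1])
def onz(r,uv,z):
    o,d=ray(r,uv);return o+d*(z-o[2])/d[2]
def tri(rs,uvs):
    f=lambda X:np.concatenate([(proj(r,X)[0]-uv) for r,uv in zip(rs,uvs)])
    s=least_squares(f,[.6,0,.05]);return s.x,np.abs(s.fun).max()
E
python3 - <<'E'
from h import *
S=read_camera('scene');D=read_camera('side')
cs=lambda p:((np.array(p)+.5)/2.4-.5)+[80,90]
cd=lambda p:((np.array(p)+.5)/2.15-.5)+[80,110]
for n,a,b,z in [('press',[(303,264),(355,296),(246,366),(194,327)],[(416,104),(471,114),(449,179),(388,166)],0),
 ('start',[(352,237),(398,272),(499,223)],[(433,214),(382,297),(317,273)],0),
 ('dowtops',[(408,213),(445,192)],[(381,199),(366,232)],.052),
 ('upper holes/collar',[(499,306),(531,274),(514,285)],[(272,160),(259,196),(265,172)],.034),
 ('glue/jar/offcut',[(586,200),(506,150),(226,440)],[(243,340),(360,380),(400,75)],0)]:
    print(n)
    print(' scene',[np.round(onz(S,cs(p),z)[:2],3).tolist() for p in a]);print(' side',[np.round(onz(D,cd(p),z)[:2],3).tolist() for p in b])
E
```

```text
press
 scene [[0.42, -0.039], [0.511, -0.031], [0.522, -0.2], [0.429, -0.208]]
 side [[0.52, -0.199], [0.425, -0.207], [0.413, -0.037], [0.509, -0.031]]
start
 scene [[0.418, 0.043], [0.511, 0.039], [0.524, 0.208]]
 side [[0.412, 0.044], [0.428, 0.215], [0.523, 0.208]]
dowtops
 scene [[0.48, 0.083], [0.477, 0.15]]
 side [[0.475, 0.094], [0.471, 0.16]]
upper holes/collar
 scene [[0.665, 0.054], [0.65, 0.125], [0.651, 0.095]]
 side [[0.662, 0.057], [0.644, 0.134], [0.659, 0.085]]
glue/jar/offcut
 scene [[0.566, 0.337], [0.406, 0.348], [0.598, -0.281]]
 side [[0.564, 0.343], [0.408, 0.344], [0.574, -0.271]]
```

```bash
cat >> h.py <<'E'
def rows(poses,start,grip):
    """poses: list of x,y,z,yaw(deg) targets per row; prints tool-frame rows (rounded, errors carried)"""
    p=np.array(start,float);out=[]
    for t in poses:
        a=np.radians(p[3]);d=np.array(t[:3])-p[:3]
        tx=np.array([np.cos(a),np.sin(a)]);ty=np.array([np.sin(a),-np.cos(a)])
        w=-np.radians((t[3]-p[3]));r=np.round([d[:2]@tx,d[:2]@ty,-d[2],w],3)
        p[:2]+=r[0]*tx+r[1]*ty;p[2]-=r[2];p[3]-=np.degrees(r[3])
        out.append([r[0],r[1],r[2],0,0,r[3],grip])
    print(str([[float(v) for v in o] for o in out]).replace('0.0,','0,'));print('end',p.round(4).tolist())
def cur():
    o=get_obs();return [*o['tool_pos'],o['tool_rot'][2]]
def lin(a,b,n): return [np.array(a)+(np.array(b)-np.array(a))*(i+1)/n for i in range(n)]
E
python3 - <<'E'
from h import *
s=[.17,-.627,.223,15.175]
g=[.47,-.119,.25,94]
ps=[]
for i in range(16):
    f=(i+1)/16;az=np.radians(-74.83+f*(-14.2+74.83));r=.6497+f*(.485-.6497)
    ps.append([r*np.cos(az),r*np.sin(az),.223+.027*f,15.175+f*(94-15.175)])
rows(ps,s,.087)
E
```

```text
[[0.042, -0.012, -0.002, 0, 0, -0.086, 0.087], [0.042, -0.01, -0.001, 0, 0, -0.086, 0.087], [0.041, -0.01, -0.002, 0, 0, -0.086, 0.087], [0.041, -0.01, -0.002, 0, 0, -0.086, 0.087], [0.041, -0.008, -0.001, 0, 0, -0.086, 0.087], [0.039, -0.008, -0.002, 0, 0, -0.086, 0.087], [0.04, -0.007, -0.002, 0, 0, -0.086, 0.087], [0.038, -0.006, -0.002, 0, 0, -0.086, 0.087], [0.039, -0.005, -0.001, 0, 0, -0.086, 0.087], [0.037, -0.005, -0.002, 0, 0, -0.086, 0.087], [0.037, -0.005, -0.002, 0, 0, -0.086, 0.087], [0.037, -0.003, -0.001, 0, 0, -0.086, 0.087], [0.035, -0.003, -0.002, 0, 0, -0.086, 0.087], [0.036, -0.003, -0.002, 0, 0, -0.086, 0.087], [0.034, -0.002, -0.001, 0, 0, -0.086, 0.087], [0.034, -0.001, -0.002, 0, 0, -0.086, 0.087]]
end [0.4703, -0.1191, 0.25, 94.014]
```

>>> play_rows(
  steps=[
    [[0.042, -0.012, -0.002, 0, 0, -0.086, 0.087], [0.042, -0.01, -0.001, 0, 0, -0.086, 0.087], [0.041, -0.01, -0.002, 0, 0, -0.086, 0.087], [0.041, -0.01, -0.002, 0, 0, -0.086, 0.087], [0.041, -0.008, -0.001, 0, 0, -0.086, 0.087], [0.039, -0.008, -0.002, 0, 0, -0.086, 0.087], [0.04, -0.007, -0.002, 0, 0, -0.086, 0.087], [0.038, -0.006, -0.002, 0, 0, -0.086, 0.087], [0.039, -0.005, -0.001, 0, 0, -0.086, 0.087], [0.037, -0.005, -0.002, 0, 0, -0.086, 0.087], [0.037, -0.005, -0.002, 0, 0, -0.086, 0.087], [0.037, -0.003, -0.001, 0, 0, -0.086, 0.087]],
  ],
)

```text
time_s: 2.5
tool_pos: [0.4596, -0.2564, 0.2429]
tool_rot: [180.0, 0.0, 74.5]
force: [0.4, 0.8, 0.6]
grip_width: 0.0868
grasp_force: 0.0
```

>>> play_rows(
  steps=[
    [[0.035, -0.003, -0.002, 0, 0, -0.086, 0.087], [0.036, -0.003, -0.002, 0, 0, -0.086, 0.087], [0.034, -0.002, -0.001, 0, 0, -0.086, 0.087], [0.034, -0.001, -0.002, 0, 0, -0.086, 0.087], [0, 0, 0, 0, 0, 0, 0.087], [0, 0, 0, 0, 0, 0, 0.087]],
  ],
)

```text
time_s: 3.1
tool_pos: [0.4705, -0.1192, 0.2499]
tool_rot: [180.0, 0.1, 94.1]
force: [-0.5, -0.5, -0.5]
grip_width: 0.0873
grasp_force: 0.0
```

```bash
python3 - <<'E'
from h import *
print(np.round(cur(),4))
W=read_camera('wrist');cv2.imwrite('pics/w0.png',W['frame'][:,:,::-1]);print(np.round(W['view'],3).tolist())
E
```

```text
[ 0.4705 -0.1192  0.2499 94.0728]
[[0.998, 0.07, 0.0, -0.461], [-0.067, 0.956, -0.284, 0.189], [-0.02, 0.283, 0.959, -0.373], [0.0, 0.0, 0.0, 1.0]]
```

View pics/w0.png

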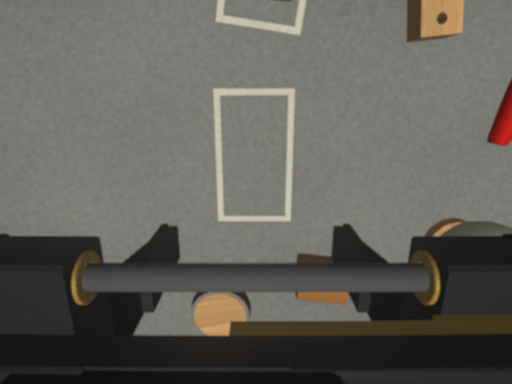

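The wrist view shows the empty outline whole, with corners at ≈(215,90), (294,90), (291,219) and (219,219). The start outline is at the top. I'll measure it and compute the move to the lower half.

```bash
cat >> h.py <<'E'
def tape(W,roi):
    x0,y0,x1,y1=roi;f=W['frame'].astype(int);m=np.zeros(f.shape[:2],np.uint8)
    sub=f[y0:y1,x0:x1];m[y0:y1,x0:x1]=((sub.min(2)>150)&(sub.max(2)-sub.min(2)<60)).astype(np.uint8)
    n,l,s,_=cv2.connectedComponentsWithStats(m);k=1+np.argmax(s[1:,4]);v,u=np.nonzero(l==k)
    P=np.array([onz(W,(a,b),0)[:2] for a,b in zip(u,v)])
    r=cv2.minAreaRect((P*1000).astype(np.float32));return len(P),r
E
python3 - <<'E'
from h import *
W=read_camera('wrist');print(tape(W,(190,65,320,240)))
s=[.4705,-.1192,.25,94.07]
rows(lin(s,[.475,.06,.25,92.4],5)+[[.475,.06,.25,92.4]]*2,s,.087)
E
```

```text
(2251, ((469.0430908203125, -119.30125427246094), (101.94123077392578, 177.2928924560547), 4.034975051879883))
[[0.036, 0.003, -0, 0, 0, 0.006, 0.087], [0.035, 0.004, -0, 0, 0, 0.006, 0.087], [0.036, 0.003, -0, 0, 0, 0.005, 0.087], [0.036, 0.003, -0, 0, 0, 0.006, 0.087], [0.036, 0.002, -0, 0, 0, 0.006, 0.087], [-0, 0, -0, 0, 0, 0, 0.087], [-0, 0, -0, 0, 0, 0, 0.087]]
end [0.4748, 0.0604, 0.25, 92.4084]
```

>>> play_rows(
  steps=[
    [[0.036, 0.003, 0, 0, 0, 0.006, 0.087], [0.035, 0.004, 0, 0, 0, 0.006, 0.087], [0.036, 0.003, 0, 0, 0, 0.005, 0.087], [0.036, 0.003, 0, 0, 0, 0.006, 0.087], [0.036, 0.002, 0, 0, 0, 0.006, 0.087], [0, 0, 0, 0, 0, 0, 0.087], [0, 0, 0, 0, 0, 0, 0.087]],
  ],
)

```text
time_s: 3.9
tool_pos: [0.4752, 0.0593, 0.2494]
tool_rot: [-180.0, 0.0, 92.3]
force: [1.0, -0.8, -1.0]
grip_width: 0.0869
grasp_force: 0.0
```

```bash
python3 - <<'E'
from h import *
print(np.round(cur(),4))
W=read_camera('wrist');f=W['frame'];cv2.imwrite('pics/w1.png',cv2.resize(f[0:260,150:490,::-1],None,fx=2.3,fy=2.3,interpolation=cv2.INTER_CUBIC))
for n in ['lower_mid','upper_mid','plunger']: print(n,[(round(float(d['p']),2),[int(v) for v in d['extent']]) for d in silhouettes('wrist',n)])
E
```

```text
[4.75200e-01 5.93000e-02 2.49400e-01 9.23272e+01]
lower_mid [(0.9, [47, 0, 170, 58]), (0.83, [240, 43, 280, 156])]
upper_mid [(0.71, [373, 82, 425, 186])]
plunger [(0.53, [253, 108, 263, 118]), (0.47, [240, 45, 281, 156]), (0.39, [210, 221, 282, 325])]
```

View pics/w1.png

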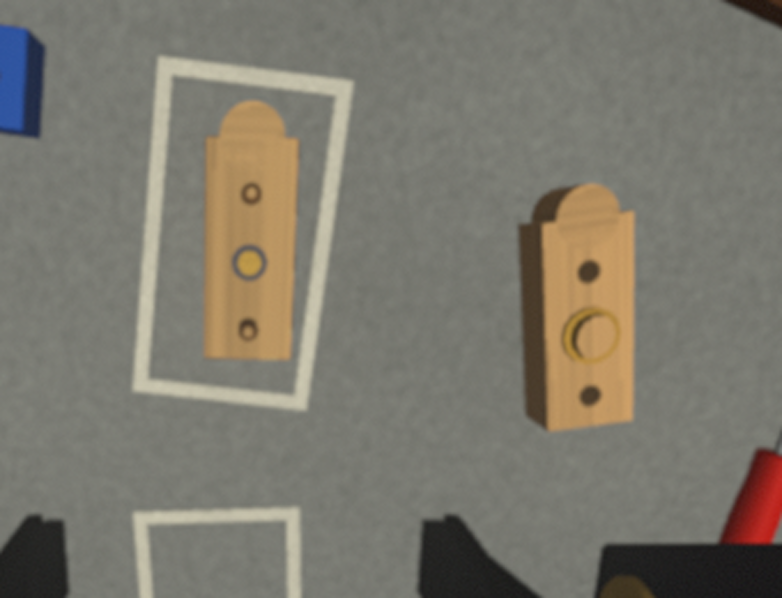

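Crop: the beech lower half has dowels at crop (251,193) and (248,329) and the plunger at (249,262), inside its tape. The upper half has holes at (588,271) and (590,396). This confirms the choice (the blue one sits at the far left).

```bash
python3 - <<'E'
from h import *
W=read_camera('wrist');c=lambda p:((np.array(p)+.5)/2.3-.5)+[150,0]
def fit(pts):
    def M(q):
        a=q[2];R=np.array([[np.cos(a),-np.sin(a)],[np.sin(a),np.cos(a)]])
        return np.array([[*(R@np.array(l[:2])/1000+q[:2]),l[2]/1000] for l,_ in pts])
    f=lambda q:(proj(W,M(q))-np.array([c(p) for _,p in pts])).ravel()
    s=least_squares(f,[.5,.1,0]);print(s.x[:2].round(4),np.degrees(s.x[2]).round(2),(s.fun.reshape(-1,2)).round(1).tolist())
# body shoulder y: 55-16=39
fit([((0,28,52),(251,193)),((0,-38,52),(248,329)),((0,-5,40),(249,262)),((-23,39,34),(205,138)),((23,39,34),(299,138)),((-23,-55,34),(204,357)),((23,-55,34),(290,359))])
fit([((0,28,34),(588,271)),((0,-38,34),(590,396)),((0,-5,46),(598,334)),((-23,39,34),(541,223)),((23,39,34),(634,212)),((-23,-55,34),(549,430)),((23,-55,34),(633,418))])
E
```

```text
[0.4763 0.1284] 1.0 [[0.1, -5.2], [0.1, -3.3], [0.2, -4.3], [-0.2, 9.0], [-0.4, 9.8], [-0.2, -3.6], [0.4, -3.7]]
[0.6547 0.0985] 9.82 [[0.3, -4.8], [-0.5, -4.6], [0.7, -2.9], [1.0, 9.2], [-0.0, 8.7], [-1.0, -3.8], [-0.7, -3.3]]
```

```bash
python3 - <<'E'
from h import *
W=read_camera('wrist');c=lambda p:((np.array(p)+.5)/2.3-.5)+[150,0]
def fit(pts):
    def M(q):
        a=q[2];R=np.array([[np.cos(a),-np.sin(a)],[np.sin(a),np.cos(a)]])
        return np.array([[*(R@np.array(l[:2])/1000+q[:2]),l[2]/1000] for l,_ in pts])
    f=lambda q:(proj(W,M(q))-np.array([c(p) for _,p in pts])).ravel()
    s=least_squares(f,[.5,.1,0]);print(s.x[:2].round(4),np.degrees(s.x[2]).round(2),(s.fun.reshape(-1,2)).round(1).tolist());return s.x
L=fit([((0,28,52),(251,193)),((0,-38,52),(248,329)),((0,-5,40),(249,262)),((-23,55,34),(205,138)),((23,55,34),(299,138)),((-23,-55,34),(204,357)),((23,-55,34),(290,359))])
fit([((0,28,34),(588,271)),((0,-38,34),(590,396)),((0,-5,46),(598,334)),((-23,55,34),(541,223)),((23,55,34),(634,212)),((-23,-55,34),(549,430)),((23,-55,34),(633,418))])
s=cur();s[2]=.25;g=[L[0],L[1],.03,90+np.degrees(L[2])]
h=g.copy();h[2]=.15
g2=g.copy();g2[2]=.006
rows(lin(s,h,3)+lin(h,g,4)+lin(g,g2,2)+[g2]*2,s,.087)
E
```

```text
[0.4763 0.1237] 1.01 [[-0.0, -0.3], [0.0, 1.2], [0.1, 0.3], [-0.2, -1.4], [-0.0, -0.5], [-0.2, 0.6], [0.2, 0.4]]
[0.6556 0.0938] 10.58 [[0.0, -0.2], [-0.0, -0.6], [0.8, 1.5], [0.2, -0.1], [-0.5, -1.1], [-0.4, 0.3], [-0.2, 0.3]]
[[0.022, 0.001, 0.033, 0, 0, 0.007, 0.087], [0.021, 0.001, 0.034, 0, 0, 0.007, 0.087], [0.022, 0.001, 0.033, 0, 0, 0.007, 0.087], [-0, 0, 0.03, 0, 0, -0, 0.087], [-0, 0, 0.03, 0, 0, -0, 0.087], [-0, 0, 0.03, 0, 0, -0, 0.087], [-0, 0, 0.03, 0, 0, -0, 0.087], [-0, 0, 0.012, 0, 0, -0, 0.087], [-0, 0, 0.012, 0, 0, -0, 0.087], [-0, 0, -0, 0, 0, -0, 0.087], [-0, 0, -0, 0, 0, -0, 0.087]]
end [0.476, 0.1238, 0.006, 91.0034]
```

>>> play_rows(
  steps=[
    [[0.022, 0.001, 0.033, 0, 0, 0.007, 0.087], [0.021, 0.001, 0.034, 0, 0, 0.007, 0.087], [0.022, 0.001, 0.033, 0, 0, 0.007, 0.087], [0, 0, 0.03, 0, 0, 0, 0.087], [0, 0, 0.03, 0, 0, 0, 0.087], [0, 0, 0.03, 0, 0, 0, 0.087], [0, 0, 0.03, 0, 0, 0, 0.087], [0, 0, 0.012, 0, 0, 0, 0.087], [0, 0, 0.012, 0, 0, 0, 0.087], [0, 0, 0, 0, 0, 0, 0.087], [0, 0, 0, 0, 0, 0, 0.087]],
  ],
)

```text
time_s: 5.3
tool_pos: [0.4765, 0.1253, 0.0064]
tool_rot: [179.9, -0.0, 91.1]
force: [-0.0, -0.8, 0.9]
grip_width: 0.0869
grasp_force: 0.0
```

>>> play_rows(
  steps=[
    [[0, 0, 0, 0, 0, 0, 0.06], [0, 0, 0, 0, 0, 0, 0.05], [0, 0, 0, 0, 0, 0, 0.04], [0, 0, 0, 0, 0, 0, 0.04], [0, 0, 0, 0, 0, 0, 0.04], [0, 0, 0, 0, 0, 0, 0.04]],
  ],
  force=12,
)

```text
time_s: 5.9
tool_pos: [0.4757, 0.1251, 0.0055]
tool_rot: [-180.0, 0.0, 91.1]
force: [-0.5, 0.7, -0.7]
grip_width: 0.0469
grasp_force: 0.0
```

>>> play_rows(
  steps=[
    [[0, 0, 0, 0, 0, 0, 0.04], [0, 0, 0, 0, 0, 0, 0.04]],
  ],
)

```text
time_s: 6.1
tool_pos: [0.4757, 0.1251, 0.0055]
tool_rot: [-180.0, 0.0, 91.1]
force: [0.4, -0.5, 0.6]
grip_width: 0.0459
grasp_force: 12.0
```

```bash
python3 - <<'E'
from h import *
s=cur();print(np.round(s,4),get_obs()['grasp_force'],get_obs()['grip_width']);s=[.4762,.1252,s[2],91.05]
g=[.4691,-.1208,s[2],94.03]
rows(lin(s,g,16),s,.04)
E
```

```text
[4.75700e-01 1.25100e-01 5.50000e-03 9.11431e+01] 11.999701631139033 0.04591168812523462
[[-0.015, -0.001, -0, 0, 0, -0.003, 0.04], [-0.016, -0, -0, 0, 0, -0.004, 0.04], [-0.015, -0.001, -0, 0, 0, -0.003, 0.04], [-0.015, -0.001, -0, 0, 0, -0.003, 0.04], [-0.016, -0.001, -0, 0, 0, -0.003, 0.04], [-0.015, -0.001, -0, 0, 0, -0.004, 0.04], [-0.015, -0.001, -0, 0, 0, -0.003, 0.04], [-0.016, -0.001, -0, 0, 0, -0.003, 0.04], [-0.015, -0.001, -0, 0, 0, -0.003, 0.04], [-0.016, -0.002, -0, 0, 0, -0.004, 0.04], [-0.015, -0.001, -0, 0, 0, -0.003, 0.04], [-0.015, -0.001, -0, 0, 0, -0.003, 0.04], [-0.015, -0.001, -0, 0, 0, -0.003, 0.04], [-0.016, -0.002, -0, 0, 0, -0.004, 0.04], [-0.015, -0.001, -0, 0, 0, -0.003, 0.04], [-0.015, -0.002, -0, 0, 0, -0.003, 0.04]]
end [0.4687, -0.1204, 0.0055, 94.0294]
```

>>> play_rows(
  steps=[
    [[-0.008, 0, 0.001, 0, 0, -0.003, 0.04], [-0.015, 0, 0, 0, 0, -0.004, 0.04], [-0.015, -0.001, 0, 0, 0, -0.003, 0.04], [-0.015, -0.001, 0, 0, 0, -0.003, 0.04], [-0.016, -0.001, 0, 0, 0, -0.003, 0.04], [-0.015, -0.001, 0, 0, 0, -0.004, 0.04], [-0.015, -0.001, 0, 0, 0, -0.003, 0.04], [-0.016, -0.001, 0, 0, 0, -0.003, 0.04], [-0.015, -0.001, 0, 0, 0, -0.003, 0.04]],
  ],
)

```text
time_s: 7.0
tool_pos: [0.4743, -0.0039, 0.0055]
tool_rot: [179.9, -0.1, 92.9]
force: [1.1, 4.7, 5.5]
grip_width: 0.046
grasp_force: 12.0
```

>>> play_rows(
  steps=[
    [[-0.016, -0.002, 0, 0, 0, -0.004, 0.04], [-0.015, -0.001, 0, 0, 0, -0.003, 0.04], [-0.015, -0.001, 0, 0, 0, -0.003, 0.04], [-0.015, -0.001, 0, 0, 0, -0.003, 0.04], [-0.016, -0.002, 0, 0, 0, -0.004, 0.04], [-0.015, -0.001, 0, 0, 0, -0.003, 0.04], [-0.015, -0.002, 0, 0, 0, -0.003, 0.04], [-0.008, -0.001, 0, 0, 0, 0, 0.04], [0, 0, 0, 0, 0, 0, 0.04], [0, 0, 0, 0, 0, 0, 0.04]],
  ],
)

```text
time_s: 8.0
tool_pos: [0.4702, -0.1213, 0.0055]
tool_rot: [179.9, 0.1, 94.1]
force: [0.9, -0.1, 5.9]
grip_width: 0.0459
grasp_force: 12.0
```

>>> play_rows(
  steps=[
    [[0, 0, 0, 0, 0, 0, 0.055], [0, 0, 0, 0, 0, 0, 0.087], [0, 0, 0, 0, 0, 0, 0.087], [0, 0, 0, 0, 0, 0, 0.087], [0, 0, 0, 0, 0, 0, 0.087], [0, 0, -0.02, 0, 0, 0, 0.087], [0, 0, -0.04, 0, 0, 0, 0.087], [0, 0, -0.05, 0, 0, 0, 0.087], [0, 0, -0.05, 0, 0, 0, 0.087], [0, 0, -0.05, 0, 0, 0, 0.087], [0, 0, -0.034, 0, 0, 0, 0.087], [0, 0, 0, 0, 0, 0, 0.087]],
  ],
)

```text
time_s: 9.2
tool_pos: [0.472, -0.121, 0.2538]
tool_rot: [179.5, 0.3, 94.1]
force: [0.7, -0.6, -0.8]
grip_width: 0.0871
grasp_force: 0.0
```

```bash
python3 - <<'E'
from h import *
print(np.round(cur(),4))
W=read_camera('wrist');f=W['frame'];cv2.imwrite('pics/w2.png',cv2.resize(f[60:240,180:330,::-1],None,fx=3.3,fy=3.3,interpolation=cv2.INTER_CUBIC))
E
```

```text
[ 0.472  -0.121   0.2538 94.1267]
```

View pics/w2.png

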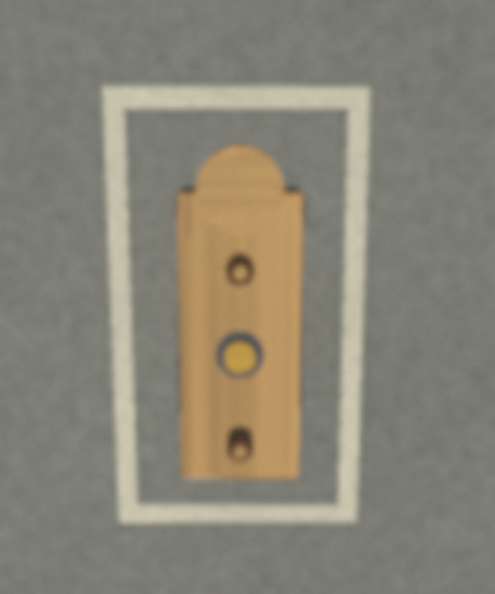

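Crop: the lower half is inside the press outline, upright and parallel, with plunger at (240,357) and dowel tips at ≈(240,275) and (240,453). I'll fit its pose and hover over the upper half in the same way.

```bash
cat >> h.py <<'E'
def fit(W,pts,c):
    def M(q):
        a=q[2];R=np.array([[np.cos(a),-np.sin(a)],[np.sin(a),np.cos(a)]])
        return np.array([[*(R@np.array(l[:2])/1000+q[:2]),l[2]/1000] for l,_ in pts])
    f=lambda q:(proj(W,M(q))-np.array([c(p) for _,p in pts])).ravel()
    s=least_squares(f,[.5,.1,0]);print(s.x[:2].round(4),np.degrees(s.x[2]).round(2),(s.fun.reshape(-1,2)).round(1).tolist());return s.x
E
python3 - <<'E'
from h import *
W=read_camera('wrist');c=lambda p:((np.array(p)+.5)/3.3-.5)+[180,60]
print(np.round(cur(),4))
fit(W,[((0,28,52),(240,275)),((0,-38,52),(240,453)),((0,-5,40),(240,357)),((-23,55,34),(178,194)),((23,55,34),(303,193)),((-23,-55,34),(183,478)),((23,-55,34),(299,478))],c)
s=cur();h=[.6556,.0938,.25,100.58]
rows(lin(s,h,7)+[h]*2,s,.087)
E
```

```text
[ 0.4692 -0.1206  0.2489 94.1277]
[ 0.4683 -0.1209] 4.03 [[0.0, -0.6], [0.1, 0.2], [0.1, 0.4], [-0.6, -1.0], [0.5, -0.7], [-0.5, 1.0], [0.3, 1.0]]
[[0.029, 0.029, -0, 0, 0, -0.016, 0.087], [0.028, 0.029, -0, 0, 0, -0.016, 0.087], [0.027, 0.03, -0, 0, 0, -0.016, 0.087], [0.028, 0.03, -0.001, 0, 0, -0.016, 0.087], [0.026, 0.03, 0, 0, 0, -0.016, 0.087], [0.027, 0.031, 0, 0, 0, -0.017, 0.087], [0.025, 0.032, -0, 0, 0, -0.016, 0.087], [0, -0, -0, 0, 0, 0, 0.087], [0, -0, -0, 0, 0, 0, 0.087]]
end [0.656, 0.0935, 0.2499, 100.6021]
```

```bash
python3 - <<'E'
from h import *
W=read_camera('wrist');print(np.round(cur(),4))
a=cv2.resize(cv2.imread('pics/w2.png'),(150,180),interpolation=cv2.INTER_AREA)
b=np.ascontiguousarray(W['frame'][60:240,180:330,::-1])
g=lambda i:cv2.cvtColor(i,cv2.COLOR_BGR2GRAY).astype(np.float32)
w=np.eye(2,3,dtype=np.float32);cc,w=cv2.findTransformECC(g(a),g(b),w,cv2.MOTION_AFFINE);print(cc,w)
c=lambda p:w@np.r_[(np.array(p)+.5)/3.3-.5,1]+[180,60]
fit(W,[((0,28,52),(240,275)),((0,-38,52),(240,453)),((0,-5,40),(240,357)),((-23,55,34),(178,194)),((23,55,34),(303,193)),((-23,-55,34),(183,478)),((23,-55,34),(299,478))],c)
print(tape(W,(190,65,320,240)))
E
```

```text
[ 0.4685 -0.1204  0.2477 94.131 ]
0.990838199647092 [[ 1.0100068e+00 -2.8889496e-03  2.9831495e+00]
 [-1.6140869e-03  1.0094956e+00  1.1015551e+00]]
[ 0.4706 -0.122 ] 4.06 [[0.1, -0.4], [0.2, 0.0], [0.1, 0.4], [-0.6, -0.7], [0.3, -0.4], [-0.4, 0.6], [0.2, 0.7]]
(2194, ((469.01629638671875, -119.38133239746094), (101.90154266357422, 176.82493591308594), 4.066821575164795))
```

>>> play_rows(
  steps=[
    [[0.029, 0.029, 0, 0, 0, -0.016, 0.087], [0.028, 0.029, 0, 0, 0, -0.016, 0.087], [0.027, 0.03, 0, 0, 0, -0.016, 0.087], [0.028, 0.03, -0.001, 0, 0, -0.016, 0.087], [0.026, 0.03, 0, 0, 0, -0.016, 0.087], [0.027, 0.031, 0, 0, 0, -0.017, 0.087], [0.025, 0.032, 0, 0, 0, -0.016, 0.087], [0, 0, 0, 0, 0, 0, 0.087], [0, 0, 0, 0, 0, 0, 0.087], [0, 0, 0, 0, 0, 0, 0.087], [0, 0, 0, 0, 0, 0, 0.087]],
  ],
)

```text
time_s: 10.45
tool_pos: [0.6554, 0.0916, 0.2493]
tool_rot: [-180.0, 0.1, 100.5]
force: [0.9, -0.6, 0.0]
grip_width: 0.0871
grasp_force: 0.0
```

```bash
python3 - <<'E'
from h import *
read_camera('wrist');read_camera('wrist')
W=read_camera('wrist');f=W['frame'];cv2.imwrite('pics/w3.png',cv2.resize(f[60:240,180:330,::-1],None,fx=3.3,fy=3.3,interpolation=cv2.INTER_CUBIC))
import pickle;pickle.dump(W,open('w3.pkl','wb'));print(np.round(cur(),4))
E
```

```text
[6.55700e-01 9.22000e-02 2.49900e-01 1.00496e+02]
```

View pics/w3.png

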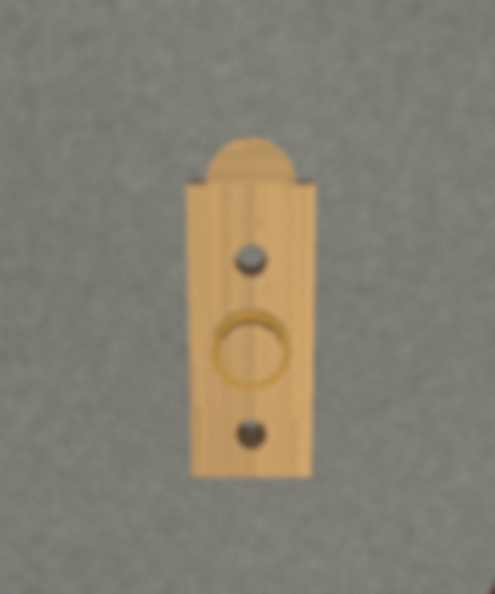

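Crop: the upper half from above, nose up (+y), holes at (251,260) and (251,434), top corners at ≈(186,184), (316,184), (191,477) and (312,477).

```bash
python3 - <<'E'
from h import *
import pickle;W=pickle.load(open('w3.pkl','rb'));c=lambda p:((np.array(p)+.5)/3.3-.5)+[180,60]
U=fit(W,[((0,28,34),(251,260)),((0,-38,34),(251,434)),((0,-5,46),(251,350)),((-23,55,34),(186,184)),((23,55,34),(316,184)),((-23,-55,34),(191,477)),((23,-55,34),(312,477))],c)
s=cur();y=90+np.degrees(U[2]);h=[U[0],U[1],.1,y];g=[U[0],U[1],.008,y]
rows(lin(s,h,4)+lin(h,g,5)+[g]*2,s,.087)
E
```

```text
[0.656  0.0951] 10.51 [[0.0, -0.2], [0.1, -0.2], [0.1, 1.6], [0.1, -0.2], [-0.1, -0.3], [0.2, -0.4], [-0.3, -0.4]]
[[0.001, 0, 0.037, 0, 0, -0, 0.087], [0, 0, 0.038, 0, 0, -0, 0.087], [0.001, 0.001, 0.037, 0, 0, -0, 0.087], [0.001, -0, 0.038, 0, 0, -0, 0.087], [-0, -0, 0.018, 0, 0, -0, 0.087], [-0, -0, 0.019, 0, 0, -0, 0.087], [-0, -0, 0.018, 0, 0, -0, 0.087], [-0, -0, 0.019, 0, 0, -0, 0.087], [-0, -0, 0.018, 0, 0, -0, 0.087], [-0, -0, -0, 0, 0, -0, 0.087], [-0, -0, -0, 0, 0, -0, 0.087]]
end [0.6561, 0.0953, 0.0079, 100.496]
```

>>> play_rows(
  steps=[
    [[0.001, 0, 0.037, 0, 0, 0, 0.087], [0, 0, 0.038, 0, 0, 0, 0.087], [0.001, 0.001, 0.037, 0, 0, 0, 0.087], [0.001, 0, 0.038, 0, 0, 0, 0.087], [0, 0, 0.018, 0, 0, 0, 0.087], [0, 0, 0.019, 0, 0, 0, 0.087], [0, 0, 0.018, 0, 0, 0, 0.087], [0, 0, 0.019, 0, 0, 0, 0.087], [0, 0, 0.018, 0, 0, 0, 0.087], [0, 0, 0, 0, 0, 0, 0.087], [0, 0, 0, 0, 0, 0, 0.087]],
  ],
)

```text
time_s: 11.7
tool_pos: [0.6563, 0.0968, 0.0074]
tool_rot: [-180.0, -0.0, 100.6]
force: [0.9, 0.6, 0.5]
grip_width: 0.0871
grasp_force: 0.0
```

>>> play_rows(
  steps=[
    [[0, 0, 0, 0, 0, 0, 0.06], [0, 0, 0, 0, 0, 0, 0.05], [0, 0, 0, 0, 0, 0, 0.04], [0, 0, 0, 0, 0, 0, 0.04], [0, 0, 0, 0, 0, 0, 0.04], [0, 0, 0, 0, 0, 0, 0.04], [0, 0, 0, 0, 0, 0, 0.04], [0, 0, 0, 0, 0, 0, 0.04]],
  ],
  force=45,
)

```text
time_s: 12.5
tool_pos: [0.6562, 0.0967, 0.0076]
tool_rot: [-180.0, 0.0, 100.6]
force: [-0.4, -0.5, 1.6]
grip_width: 0.0457
grasp_force: 45.0
```

```bash
python3 - <<'E'
from h import *
s=cur();print(np.round(s,4),get_obs()['grasp_force'])
# TCP offset from part mid along part y, part x centred by grip
a=np.radians(s[3]-90);U=np.array([.656,.0952]);ay=np.array([-np.sin(a),np.cos(a)])
off=(np.array(s[:2])-U)@ay;print('off',off)
L=np.array([.4704,-.1222]);al=np.radians(4.06);t=L+off*np.array([-np.sin(al),np.cos(al)])
up=[*s[:2],.15,s[3]];g=[*t,.15,94.06];d=[*t,.075,94.06]
print(t);rows(lin(s,up,5)+lin(up,g,12)+lin(g,d,4)+[d]*2,s,.04)
E
```

```text
[6.562000e-01 9.670000e-02 7.600000e-03 1.006038e+02] 44.99938638880849
off 0.0013969920796517796
[ 0.47030109 -0.12080651]
[[0, 0, -0.028, 0, 0, -0, 0.04], [0, 0, -0.029, 0, 0, -0, 0.04], [0, 0, -0.028, 0, 0, -0, 0.04], [0, 0, -0.029, 0, 0, -0, 0.04], [0, 0, -0.028, 0, 0, -0, 0.04], [-0.015, -0.019, -0, 0, 0, 0.01, 0.04], [-0.015, -0.018, -0, 0, 0, 0.009, 0.04], [-0.015, -0.018, -0, 0, 0, 0.01, 0.04], [-0.016, -0.018, -0, 0, 0, 0.009, 0.04], [-0.016, -0.018, -0, 0, 0, 0.01, 0.04], [-0.015, -0.018, -0, 0, 0, 0.009, 0.04], [-0.016, -0.018, -0, 0, 0, 0.01, 0.04], [-0.017, -0.017, -0, 0, 0, 0.009, 0.04], [-0.016, -0.018, -0, 0, 0, 0.01, 0.04], [-0.016, -0.017, -0, 0, 0, 0.009, 0.04], [-0.017, -0.017, -0, 0, 0, 0.01, 0.04], [-0.017, -0.017, -0, 0, 0, 0.009, 0.04], [0, 0, 0.018, 0, 0, 0, 0.04], [0, 0, 0.019, 0, 0, 0, 0.04], [0, 0, 0.019, 0, 0, 0, 0.04], [0, 0, 0.019, 0, 0, 0, 0.04], [0, 0, -0, 0, 0, 0, 0.04], [0, 0, -0, 0, 0, 0, 0.04]]
end [0.4702, -0.1209, 0.0746, 94.0721]
```

>>> play_rows(
  steps=[
    [[0, 0, -0.028, 0, 0, 0, 0.04], [0, 0, -0.029, 0, 0, 0, 0.04], [0, 0, -0.028, 0, 0, 0, 0.04], [0, 0, -0.029, 0, 0, 0, 0.04], [0, 0, -0.028, 0, 0, 0, 0.04], [-0.015, -0.019, 0, 0, 0, 0.01, 0.04], [-0.015, -0.018, 0, 0, 0, 0.009, 0.04], [-0.015, -0.018, 0, 0, 0, 0.01, 0.04], [-0.016, -0.018, 0, 0, 0, 0.009, 0.04], [-0.016, -0.018, 0, 0, 0, 0.01, 0.04], [-0.015, -0.018, 0, 0, 0, 0.009, 0.04]],
  ],
)

```text
time_s: 13.6
tool_pos: [0.5624, -0.0126, 0.1489]
tool_rot: [-179.9, 0.0, 97.3]
force: [0.1, 0.1, -1.4]
grip_width: 0.0456
grasp_force: 45.0
```

>>> play_rows(
  steps=[
    [[-0.016, -0.018, 0, 0, 0, 0.01, 0.04], [-0.017, -0.017, 0, 0, 0, 0.009, 0.04], [-0.016, -0.018, 0, 0, 0, 0.01, 0.04], [-0.016, -0.017, 0, 0, 0, 0.009, 0.04], [-0.017, -0.017, 0, 0, 0, 0.01, 0.04], [-0.017, -0.017, 0, 0, 0, 0.009, 0.04], [0, 0, 0.018, 0, 0, 0, 0.04], [0, 0, 0.019, 0, 0, 0, 0.04], [0, 0, 0.019, 0, 0, 0, 0.04], [0, 0, 0.019, 0, 0, 0, 0.04], [0, 0, 0, 0, 0, 0, 0.04], [0, 0, 0, 0, 0, 0, 0.04]],
  ],
)

```text
time_s: 14.8
tool_pos: [0.4701, -0.1206, 0.0746]
tool_rot: [-180.0, -0.0, 94.1]
force: [-0.1, 0.9, -0.5]
grip_width: 0.0457
grasp_force: 45.0
```

>>> play_rows(
  steps=[
    [[0, 0, 0, 0, 0, 0, 0.04], [0, 0, 0, 0, 0, 0, 0.04], [0, 0, 0, 0, 0, 0, 0.04]],
  ],
)

```text
time_s: 15.1
tool_pos: [0.4708, -0.1211, 0.0753]
tool_rot: [179.9, 0.1, 94.1]
force: [-0.5, 0.5, -2.2]
grip_width: 0.046
grasp_force: 45.0
```

```bash
python3 - <<'E'
from h import *
for i in range(3):
    W=read_camera('wrist');o=get_obs();print(np.round(cur(),4),o['tool_rot'],np.round(o['force'],1))
S=read_camera('side')['frame'];sc=read_camera('scene')['frame']
a=cv2.resize(S[110:210,240:330],None,fx=4.4,fy=4.4,interpolation=cv2.INTER_CUBIC);b=cv2.resize(sc[170:250,155:235],None,fx=4.4,fy=4.4,interpolation=cv2.INTER_CUBIC)
b=cv2.copyMakeBorder(b,0,a.shape[0]-b.shape[0],0,0,cv2.BORDER_CONSTANT)
cv2.imwrite('pics/h.png',np.hstack([a,b])[:,:,::-1])
E
```

```text
[ 4.70600e-01 -1.21100e-01  7.51000e-02  9.40647e+01] [1.79952773e+02 4.93137864e-02 9.40646649e+01] [ 0.   0.  -1.3]
[ 4.70600e-01 -1.21100e-01  7.50000e-02  9.40641e+01] [1.79963155e+02 4.12269790e-02 9.40641080e+01] [ 0.3  0.2 -2.1]
[ 4.70400e-01 -1.21000e-01  7.49000e-02  9.40697e+01] [1.79976025e+02 3.39036345e-02 9.40696508e+01] [ 0.1  0.3 -1.5]
```

View pics/h.png

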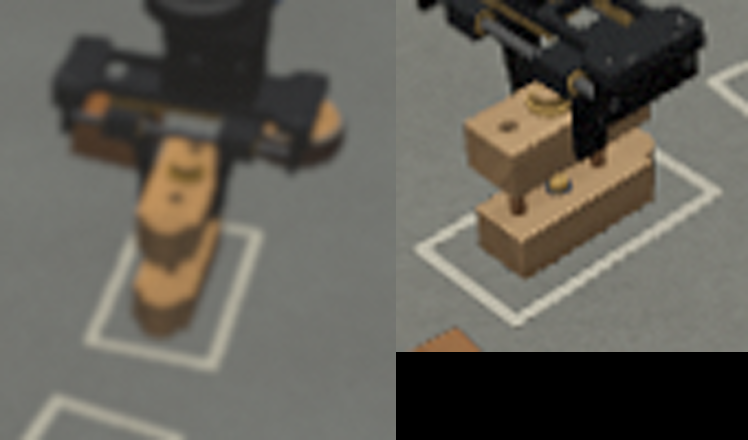

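The upper half hangs aligned over the lower one, nose over nose, with its ends lined up. I'll descend gently.

>>> play_rows(
  steps=[
    [[0, 0, 0.005, 0, 0, 0, 0.04], [0, 0, 0.005, 0, 0, 0, 0.04], [0, 0, 0.003, 0, 0, 0, 0.04], [0, 0, 0.003, 0, 0, 0, 0.04], [0, 0, 0.002, 0, 0, 0, 0.04], [0, 0, 0, 0, 0, 0, 0.04]],
  ],
)

```text
time_s: 15.95
tool_pos: [0.47, -0.1208, 0.0562]
tool_rot: [-180.0, -0.0, 94.1]
force: [0.0, 0.2, -2.4]
grip_width: 0.0454
grasp_force: 45.0
```

>>> play_rows(
  steps=[
    [[0, 0, 0.003, 0, 0, 0, 0.04], [0, 0, 0.003, 0, 0, 0, 0.04], [0, 0, 0.002, 0, 0, 0, 0.04], [0, 0, 0, 0, 0, 0, 0.04]],
  ],
)

```text
time_s: 16.35
tool_pos: [0.47, -0.1208, 0.0482]
tool_rot: [-180.0, -0.0, 94.1]
force: [-0.1, 0.2, -3.1]
grip_width: 0.0453
grasp_force: 45.0
```

>>> play_rows(
  steps=[
    [[0, 0, 0.002, 0, 0, 0, 0.04], [0, 0, 0.002, 0, 0, 0, 0.04], [0, 0, 0.002, 0, 0, 0, 0.04], [0, 0, 0, 0, 0, 0, 0.04], [0, 0, 0, 0, 0, 0, 0.04]],
  ],
  force=55,
)

```text
time_s: 16.85
tool_pos: [0.4705, -0.1209, 0.0431]
tool_rot: [-180.0, 0.0, 94.1]
force: [-2.0, 1.5, 6.1]
grip_width: 0.0456
grasp_force: 55.0
```

>>> play_rows(
  steps=[
    [[0, 0, 0.001, 0, 0, 0, 0.04], [0, 0, 0.001, 0, 0, 0, 0.04], [0, 0, 0, 0, 0, 0, 0.04], [0, 0, 0, 0, 0, 0, 0.04]],
  ],
)

```text
time_s: 17.25
tool_pos: [0.4705, -0.1209, 0.0414]
tool_rot: [-180.0, 0.0, 94.1]
force: [-4.0, 0.5, 9.9]
grip_width: 0.0459
grasp_force: 55.0
```

>>> play_rows(
  steps=[
    [[0, 0, 0.001, 0, 0, 0, 0.04], [0, 0, 0.001, 0, 0, 0, 0.04], [0, 0, 0, 0, 0, 0, 0.04], [0, 0, 0, 0, 0, 0, 0.04]],
  ],
)

```text
time_s: 17.65
tool_pos: [0.4705, -0.1209, 0.0414]
tool_rot: [-179.9, 0.1, 94.1]
force: [-11.2, 2.3, 29.0]
grip_width: 0.0458
grasp_force: 55.0
```

>>> play_rows(
  steps=[
    [[0, -0.0007, -0.0005, 0, 0, 0, 0.04], [0, 0, 0, 0, 0, 0, 0.04], [0, 0, 0, 0, 0, 0, 0.04], [0, 0, 0, 0, 0, 0, 0.04]],
  ],
)

```text
time_s: 18.05
tool_pos: [0.4705, -0.121, 0.0414]
tool_rot: [180.0, 0.1, 94.1]
force: [-6.7, 1.5, 21.6]
grip_width: 0.0455
grasp_force: 55.0
```

```bash
python3 - <<'E'
from h import *
S=read_camera('side')['frame'];sc=read_camera('scene')['frame'];W=read_camera('wrist')['frame']
a=cv2.resize(S[110:210,240:330],None,fx=4.4,fy=4.4,interpolation=cv2.INTER_CUBIC);b=cv2.resize(sc[170:250,155:235],None,fx=4.4,fy=4.4,interpolation=cv2.INTER_CUBIC)
b=cv2.copyMakeBorder(b,0,a.shape[0]-b.shape[0],0,0,cv2.BORDER_CONSTANT)
cv2.imwrite('pics/h2.png',np.hstack([a,b])[:,:,::-1]);o=get_obs();print(np.round(cur(),4),o['force'],o['grasp_force'])
E
```

```text
[ 4.70500e-01 -1.21000e-01  4.14000e-02  9.40733e+01] [-6.72380665  2.00649903 20.81975548] 54.999382914975286
```

View pics/h2.png

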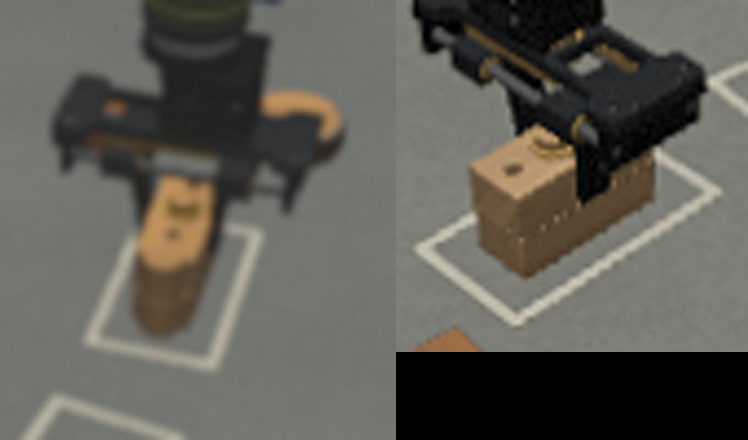

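Both views show the pair shut with no gap, inside the outline, and the height stays fixed under rising force, so it is on its hard stop.

```bash
python3 -c "
from cell import *
print(sign_off())"
```

```text
the job is handed in; nothing more can be done
None
```

I slid the beech lower half along the bench into the empty outline, fitted the upper half on its dowels nose over nose, and handed in with the arm still pressing the pair shut at about 21 N; no verdict came back.

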